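# Clear up after squeezing citrus and lock the food-waste caddy

### The job

Clear up after squeezing citrus: put every squeezed lemon and lime half into the food-waste caddy, then set the caddy's lid on, push it down and turn it clockwise about a quarter turn until it locks. Lay the fork flat in the long compartment of the cutlery tray and the teaspoon flat in the shorter compartment beside it, and leave the other things where they are.

Things in the scene. Friction and masses are not known exactly. Their poses are not given: they have to be found in the camera images.
- caddy: Food-waste caddy: round open steel pail fixed to the worktop, 106 mm outside, 100 mm inside; origin at the centre of its underside, z up; inner floor 7 mm, hard rim 130 mm, top of the black sealing ring 142 mm above it. Lid origin above this origin: 113 mm resting loose on the ring with the gaps over the studs, 107 mm or lower to be turned (104 is the bottom), 109 mm when locked and let go.
- caddy_stud (a point): Outer end, mid-height, of the caddy's +x stud. Two bayonet studs stick out of the wall at the caddy's +x and -x, 17 mm wide, out to radius 62 mm, 114 to 120 mm high. The lid goes down over them only with its gaps there: lid x axis along caddy x axis, either way round, within 0.1 rad.
- caddy_seal (a joint): The sprung black ring in the caddy's mouth: 0 m when it stands free, grows as the lid presses it down, at most 0.011 m; 900 N/m, so the lid's weight sinks it 2 mm, 6 mm when locked; pushing the lid down far enough to turn takes 6 to 9 N, turning it 0.3 N m.
- lid: The caddy's steel lid, loose, 160 g, right way up on the worktop; 134 mm across. Origin at the centre of the lower edge of its skirt, z up; top plate 27 to 33 mm up. A tapered plug inside (96 mm across, 76 mm at its foot) centres it in the caddy's mouth with 2 mm play all round. It is the same after a half turn.
- lid_bar (a point): Grip point on the lid's axis, 54 mm above its origin, in the black bar handle on top. The bar runs along the lid's x axis, in line with the gaps: 82 mm long, 16 mm wide, 33 to 62 mm above the lid's origin; grip it across its sides.
- lid_gap (a point): The lid's +x gap, at its lower edge. The lip inside the skirt has two 30 degree gaps, at +x and -x (a small pointer above each). Past each gap come a ridge, then a pocket 2.2 mm lower that holds the stud once the pushed-down lid has been turned 1.15 rad or more clockwise from above (stop at 1.4; turn it 1.36), then let go. Not pushed down, or anticlockwise, it will not turn.
- board: Wooden chopping board on the cold flat hob, fixed, 260 x 220 x 12 mm; origin at the centre of its underside, x along its length, top 12 mm up. The range hood above (y below -0.24) has its underside 0.58 m up and its front edge at x = 0.50: lift things only 0.1 m here. Wall cabinets hang over the worktop from x = 0.63 back, 0.45 m up.
- lemon_half_1: Half a squeezed lemon, a domed rind lying cut face down on the board: 50 mm across, 31 mm high, 30 g, rigid. Origin at the centre of the flat cut face; z runs up through the dome's tip. May be absent.
- lemon_half_2: Half a squeezed lemon, a domed rind lying cut face down on the board: 50 mm across, 31 mm high, 30 g, rigid. Origin at the centre of the flat cut face; z runs up through the dome's tip. May be absent.
- lime_half_1: Half a squeezed lime, a domed rind lying cut face down on the board: 43 mm across, 26 mm high, 20 g, rigid. Origin at the centre of the flat cut face; z runs up through the dome's tip. May be absent.
- lime_half_2: Half a squeezed lime, a domed rind lying cut face down on the board: 43 mm across, 26 mm high, 20 g, rigid. Origin at the centre of the flat cut face; z runs up through the dome's tip. May be absent.
- fork: Steel table fork lying on the far right of the board, tines up, 206 mm long along its x axis, 28 mm wide, 13 mm high, 40 g; about 20 mm wide between the fingers at its middle. Origin below its middle, at its underside, z up.
- teaspoon: Steel teaspoon lying on the worktop between lid and tray, 132 mm long along its x axis, 28 mm wide, 11 mm high, 20 g; about 19 mm wide between the fingers at its middle. Origin below its middle, at its underside, z up.
- tray: Low wooden cutlery tray on the worktop, fixed, 226 mm long (x) by 159 mm wide (y), 22 mm high, floor 6 mm up, walls 5 mm; origin at the centre of its underside. Three compartments: a long one on its +y side (216 x 72 mm), and on its -y side a shorter one at the -x end (150 x 72 mm) and a small square one (61 x 72 mm, stays empty).
- tray_long (a point): Centre of the floor of the tray's long compartment (for the fork); x along the compartment, z up.
- tray_short (a point): Centre of the floor of the tray's shorter compartment (for the teaspoon); x along the compartment, z up.
- salt_shaker: Glass salt shaker with a steel top, 44 mm across, 90 mm high, standing behind the caddy; not part of the job. Origin at the centre of its underside.
- garlic_loose: Whole garlic bulb, 53 mm, lying behind the lid; not part of the job. Origin at the centre of its underside.

How it is judged:
By the outcome, as a careful person would: the job done as asked, in the order asked, and still so for the second after the job is handed in, with the robot touching nothing.
Of lemon_half_1, lemon_half_2, lime_half_1, lime_half_2 only 2 to 4 are there at a start; the rules pass over those that are not, and their reading is None.
At some moment in a run one of lemon_half_1, lemon_half_2, lime_half_1, lime_half_2, teaspoon may be knocked a few centimetres aside while the robot is not near it.
It also fails if it takes over 208 s, if anything falls off the work surface, if the arm or the gripper's body presses on something with over 40 N, if the wrist force passes 120 N, or if a joint passes its speed limit or range.

### The arm

A 6-joint arm with a two-finger parallel gripper is mounted at the origin on a cart in front of the work surface, level with it; the furniture and walls round the work are solid. World frame = base frame: x ahead of the robot, y to its left, z up, the work surface at z = 0. Lengths are in m, angles in rad, forces in N, time in s.
With the tool pointing down it reaches from about 0.35 to 0.8 m from the base axis. Payload 7.3 kg.
Tool frame: the origin (TCP) lies on the centre line of the jaws, within the pads' length; the fingertips stand 11 mm ahead of it and the grasp point (between the pads) lies 8 mm behind it; z points along the fingers, y is the line along which they close (so a half turn about z gives the same grasp; the last joint's range is limited). The gripper opens to 85 mm and grips with 20 to 120 N. Pads are 22 mm wide; open, the fingers measure 114 mm over their backs; the gripper's body (76 mm by 85 mm) begins 54 mm behind the grasp point. The pads swing forward as they close: fully open they stand 13 mm farther back than shut.
Start: joints at [-1.246, 0.342, 1.524, -0, 1.275, -0.146], TCP at [0.238, -0.468, 0.242] pointing down, gripper open.
Joint ranges: [-2.53, 2.53], [-0.77, 2.02], [0.04, 2.7], [-1, 4.14], [0.28, 2.66], [-3.11, 3.11]. Speed limits (rad/s): [2.57, 2.57, 3.14, 3.14, 3.14, 3.14].

### API

Orientations are given as a unit quaternion [x, y, z, w].
In Python, from workcell import reach, move_straight, movej, command_gripper, hold, solve_ik, read_state, get_image, camera_model, PlanningError, finish_job, search_frame, masks_of gives the robot as it stands. Calls block until the motion is done:
- reach(position, orientation): joint-space move of the TCP to a pose.
- move_straight(position, orientation=None, speed=0.15, max_force=None): straight line of the TCP; orientation=None keeps the orientation; speed is the mean speed in m/s. With max_force (N) it stops when the force on the tool has changed by that much, and returns True; else False.
- movej(angles): joint-space move.
- command_gripper(opening, force=None): finger opening in m; force is the grip in N (None keeps the last); returns when the fingers have stopped.
- hold(seconds).
- solve_ik(position, orientation): joint angles nearest the present ones, or None.
- read_state(): the state.
- get_image(name): name is "scene" or "top"; returns (picture, depth): 400x640x3 uint8, red, green, blue; 400x640 float32, m along the optical axis (not along the pixel's ray), 0 where there is no reading.
- camera_model(name): a dict with "K" (3x3 intrinsics, pixels), "R" (3x3) and "t" (3): a world point X has camera coordinates R X + t. Camera axes: x right, y down, z forward; pixel columns grow to the right and rows downward; lengths in m; the calibration is good to about 2 mm. A picture is of the moment at which its call begins. camera_model takes no time and is no camera call.
A pose or a line that the arm cannot do raises PlanningError and nothing moves.
- finish_job(): hands the job in; it is judged then, once.
Trained networks look in the newest picture that a camera, given by its name, has taken for a name from the list of things; names that differ only in an ending like _2 or _b are one class to them, and where a whole thing is asked for, a point or a joint stands for the part that bears it (a point fixed in the world has none). Each returns a list of dicts, best first, with "confidence" (0 to 1); they miss things now and then, are a little off and sometimes report something else, mostly with a low value. They report only what shows in the picture. A call takes as long as a camera call.
- search_frame(name, camera): "rect" ([left, top, right, bottom] in pixels, round what is visible of it).
- masks_of(name, camera): "mask" (400x640 bool, what is visible of it) and "rect" ([left, top, right, bottom] in pixels, round what is visible of it).
The state is a dict: "time_s": time; "joint_positions": joint angles; "dq": joint speeds; "tau": joint torques, N m; "eef_pos": TCP position; "eef_rot": TCP orientation; "contact_force": force on the tool from outside, world axes, zero at the start; "torque": the same for the moment, N m; "grip_width": finger opening in m; "grip_force": force on a finger pad.
Only numpy, scipy, OpenCV 4.12 (cv2) and the standard library are available. Lean on these libraries where they do the work, as an engineer would, in place of code of your own. Each camera call takes 0.05 s, during which the arm holds its last target. There are 200 camera calls.

## Working session

There is one attempt and no reset: what is moved stays moved. The work goes in short steps, each a Python script; the robot and the scene stay as the last script left them, time stands still between calls to the robot, and variables do not carry over. Pictures are saved under pics/ and viewed, at most 14 in all, crops included, and the job is handed in when it is done.

```bash
ls; mkdir -p pics; python3 - <<'E'
from workcell import *
import cv2,numpy as np
for c in("scene","top"):
    im,d=get_image(c); cv2.imwrite(f"pics/{c}0.png",im[:,:,::-1])
    m=camera_model(c); print(c,np.round(m["K"],1).tolist(),np.round(m["R"],3).tolist(),np.round(m["t"],3))
print(read_state())
E
```

```text
pics
workcell.py
scene [[513.8, 0.0, 315.5], [0.0, 513.8, 199.1], [0.0, 0.0, 1.0]] [[0.525, -0.851, 0.009], [-0.586, -0.37, -0.721], [0.617, 0.373, -0.693]] [-0.279  0.372  1.564]
top [[462.8, 0.0, 326.3], [0.0, 462.8, 204.0], [0.0, 0.0, 1.0]] [[0.004, -1.0, 0.011], [-0.994, -0.005, -0.111], [0.111, -0.01, -0.994]] [-0.018  0.528  1.383]
{'time_s': 0.1, 'joint_positions': array([-1.24598754e+00,  3.42664666e-01,  1.52494027e+00,  3.18532953e-05,
        1.27539410e+00, -1.45971029e-01]), 'dq': array([-0.00013986, -0.00177726, -0.00374586, -0.00038482, -0.00022244,
       -0.00011483]), 'tau': array([ 1.45002166e-03, -4.34451127e+01, -2.46492040e+01, -1.68077322e-04,
        4.52422173e-03, -1.38001073e-05]), 'eef_pos': array([ 0.2380599 , -0.46753386,  0.24168286]), 'eef_rot': array([ 9.72424323e-01,  2.33217584e-01, -4.76221210e-05, -7.01741845e-04]), 'contact_force': array([-0.66588737,  0.18104951,  0.6604236 ]), 'torque': array([-0.01737129, -0.05672659,  0.02607078]), 'grip_force': 0.0, 'grip_width': 0.08570910480029076}
```

View pics/scene0.png

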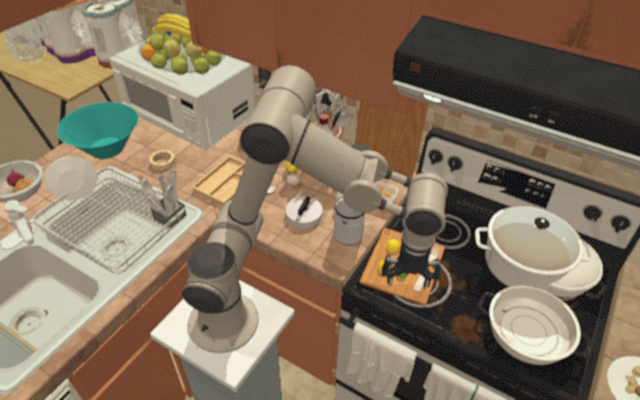

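View pics/top0.png

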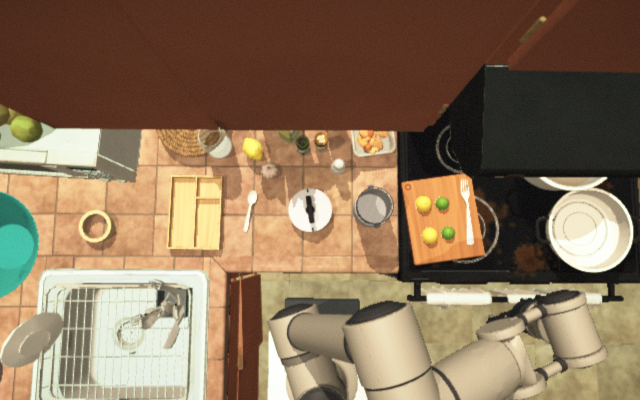

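```bash
cat > h.py <<'E'
from workcell import *
import numpy as np,cv2
from scipy.spatial.transform import Rotation as Rn
def cloud(name,cam,d,k=0):
    """world points of best mask(s): list of (conf,rect,pts)"""
    m=camera_model(cam);K,R,t=m["K"],m["R"],m["t"];out=[]
    for r in masks_of(name,cam):
        v,u=np.nonzero(r["mask"]&(d>0));z=d[v,u]
        X=np.c_[(u-K[0,2])/K[0,0]*z,(v-K[1,2])/K[1,1]*z,z]
        out.append((r["confidence"],[int(a) for a in r["rect"]],(X-t)@R))
    return out
E
python3 - <<'E'
from h import *
for c in("top","scene"):
    im,d=get_image(c)
    for n in "caddy caddy_stud lid lid_bar lid_gap lemon_half_1 lime_half_1 fork teaspoon tray salt_shaker garlic_loose board".split():
        for cf,r,P in cloud(n,c,d):
            if len(P)<5: print(c,n,cf,r);continue
            xy=P[:,:2]; (a,b),(w,h),an=cv2.minAreaRect(xy.astype(np.float32))
            print(c,n,round(cf,2),r,len(P),"med",np.median(P,0).round(3),"z",np.percentile(P[:,2],[2,50,98]).round(3),"rect",np.round([a,b,w,h,an],3))
E
```

```text
top caddy 0.89 [352, 185, 392, 229] 1194 med [ 0.519 -0.158  0.011] z [0.001 0.011 0.141] rect [ 0.512 -0.149  0.103  0.106 66.354]
top caddy 0.6 [287, 188, 334, 232] 1497 med [0.508 0.034 0.032] z [0.023 0.032 0.063] rect [5.0900e-01 3.5000e-02 1.2900e-01 1.3200e-01 8.8074e+01]
top caddy_stud 0.76 [352, 188, 394, 227] 1254 med [ 0.52  -0.157  0.011] z [0.001 0.011 0.142] rect [ 0.522 -0.152  0.104  0.126 66.492]
top lid 0.75 [289, 190, 331, 229] 1488 med [0.509 0.034 0.032] z [0.025 0.032 0.063] rect [0.509 0.035 0.132 0.128 0.217]
top lid 0.22 [439, 224, 456, 241] 162 med [ 0.442 -0.384  0.029] z [0.01  0.029 0.038] rect [ 0.441 -0.386  0.04   0.037  0.307]
top lid_bar 0.82 [289, 187, 333, 234] 1454 med [0.509 0.034 0.032] z [0.025 0.032 0.064] rect [5.0900e-01 3.5000e-02 1.3000e-01 1.2800e-01 4.9842e+01]
top lid_gap 0.58 [288, 190, 335, 231] 1409 med [0.509 0.034 0.032] z [0.025 0.032 0.064] rect [5.0800e-01 3.6000e-02 1.2500e-01 1.2900e-01 8.9949e+01]
top lemon_half_1 0.6 [417, 195, 432, 214] 186 med [ 0.53  -0.309  0.033] z [0.017 0.033 0.044] rect [ 5.3000e-01 -3.1200e-01  4.60
[... 3185 characters left out ...]
ne fork 0.47 [414, 253, 434, 290] 89 med [ 0.443 -0.449  0.015] z [0.007 0.015 0.021] rect [ 0.495 -0.447  0.168  0.016  2.649]
scene tray 0.91 [191, 154, 241, 205] 1375 med [0.481 0.415 0.007] z [-0.001  0.007  0.024] rect [0.506 0.402 0.246 0.173 3.238]
scene garlic_loose 0.57 [287, 175, 298, 186] 99 med [0.622 0.157 0.031] z [0.013 0.031 0.047] rect [6.240e-01 1.580e-01 3.400e-02 4.300e-02 3.555e+01]
scene garlic_loose 0.16 [385, 239, 399, 250] 138 med [ 0.521 -0.313  0.03 ] z [0.01  0.03  0.042] rect [ 5.240e-01 -3.110e-01  4.500e-02  3.300e-02  8.718e+01]
scene board 0.81 [361, 227, 442, 304] 1639 med [ 0.407 -0.343  0.011] z [0.004 0.011 0.018] rect [ 0.408 -0.378  0.436  0.217  6.583]
```

The pictures show two lemon halves at top pixels (424,204) and (429,236), and two lime halves at (442,203) and (448,233). The fork is at (467,212), the spoon at (250,211), the lid at (310,210) with its bar nearly along the columns, the caddy at (373,206) and the tray at (195,212). The tray's long compartment is on the left (+y). Next I'll look closely for the caddy studs and the bar angle.

```bash
python3 - <<'E'
from h import *
from scipy.optimize import least_squares
im,d=get_image("top")
a=cv2.resize(im[180:236,345:401],(448,448),interpolation=cv2.INTER_CUBIC)
ims,ds=get_image("scene")
b=cv2.resize(ims[192:248,322:378],(448,448),interpolation=cv2.INTER_CUBIC)[:,:350]
cv2.imwrite("pics/c1.png",np.hstack([a,b])[:,:,::-1])
c=cv2.resize(im[180:240,160:340],(792,264),interpolation=cv2.INTER_CUBIC)
cv2.imwrite("pics/c2.png",c[:,:,::-1])
def allpts(cam,d):
    m=camera_model(cam);K,R,t=m["K"],m["R"],m["t"]
    v,u=np.mgrid[:400,:640];X=np.stack([(u-K[0,2])/K[0,0]*d,(v-K[1,2])/K[1,1]*d,d],-1)
    return (X-t)@R
P=allpts("top",d)
np.savez("f0.npz",P=P,im=im,d=d,Ps=allpts("scene",ds),ims=ims)
def circ(Q,r0=None):
    f=lambda p:np.hypot(Q[:,0]-p[0],Q[:,1]-p[1])-p[2]
    return least_squares(f,[*Q[:,:2].mean(0),.05],loss="soft_l1",f_scale=.002)
for nm,A in(("top",P),("scene",allpts("scene",ds))):
    Q=A.reshape(-1,3)
    near=np.hypot(Q[:,0]-.515,Q[:,1]+.15)<.09
    q=Q[near&(Q[:,2]>.125)&(Q[:,2]<.16)]; s=circ(q); print(nm,"rim",s.x.round(4),len(q))
    q=Q[near&(Q[:,2]>.02)&(Q[:,2]<.105)&(np.hypot(Q[:,0]-.515,Q[:,1]+.15)>.048)]
    if len(q)>20: print("wall",circ(q).x.round(4),len(q))
    q=Q[near&(Q[:,2]>.105)&(Q[:,2]<.128)];c=s.x[:2]
    r=np.hypot(*(q[:,:2]-c).T);an=np.arctan2(*(q[:,:2]-c).T[::-1]);k=r>.0565
    print("stud cand",[(round(x,2),round(y*1000)) for x,y in zip(an[k],r[k])][:40])
    near=np.hypot(Q[:,0]-.508,Q[:,1]-.035)<.08
    q=Q[near&(Q[:,2]>.048)&(Q[:,2]<.08)]
    print("bar",cv2.minAreaRect(q[:,:2].astype(np.float32)),len(q), "fit",cv2.fitLine(q[:,:2].astype(np.float32),cv2.DIST_HUBER,0,.01,.01).ravel())
    q=Q[near&(Q[:,2]>.022)&(Q[:,2]<.04)]
    print("plate",cv2.minEnclosingCircle(q[:,:2].astype(np.float32)),q[:,:2].mean(0))
E
```

```text
top rim [ 0.5125 -0.1496  0.0514] 169
wall [ 0.5121 -0.1487  0.0514] 225
stud cand [(np.float64(0.11), 63), (np.float64(0.07), 62), (np.float64(0.03), 61), (np.float64(0.26), 61), (np.float64(0.21), 60), (np.float64(0.17), 60), (np.float64(0.12), 59), (np.float64(0.08), 58), (np.float64(0.02), 59), (np.float64(0.28), 58), (np.float64(0.23), 57), (np.float64(0.17), 57), (np.float64(-3.03), 57), (np.float64(-2.98), 57), (np.float64(-2.93), 57), (np.float64(-2.89), 58), (np.float64(-2.84), 59), (np.float64(-3.09), 59), (np.float64(-3.04), 59), (np.float64(-2.99), 60), (np.float64(-2.94), 60), (np.float64(-2.89), 61), (np.float64(-2.84), 61), (np.float64(-3.08), 62)]
bar ((0.5099103450775146, 0.03473244607448578), (0.0792115330696106, 0.015627702698111534), 8.526023864746094) 143 fit [0.98935837 0.14549941 0.5097382  0.03471837]
plate ((0.5098683834075928, 0.03464099392294884), 0.06696698814630508) [0.50893274 0.03447432]
scene rim [ 0.5122 -0.1461  0.0515] 140
wall [ 0.5128 -0.1466  0.0523] 598
stud cand [(np.float64(-3.08), 60), (np.float64(-3.13), 60), (np.float64(-3.01), 59), (np.float64(3.13), 57), (np.float64(-3.05), 62), (np.float64(-3.0), 62), (np.float64(-2.95), 61), (np.float64(-2.89), 60), (np.float64(-2.84), 57), (np.float64(-2.5), 58), (np.float64(-2.94), 62)]
bar ((0.5095663070678711, 0.03775211423635483), (0.08586997538805008, 0.018405869603157043), 11.992691040039062) 91 fit [0.98536074 0.17048225 0.512364   0.03660963]
plate ((0.5063201189041138, 0.040505535900592804), 0.07258536666631699) [0.50223422 0.03426735]
```

View pics/c1.png

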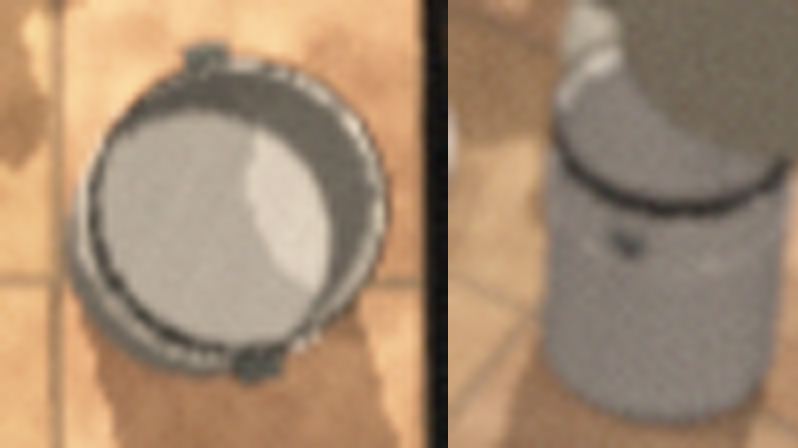

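View pics/c2.png

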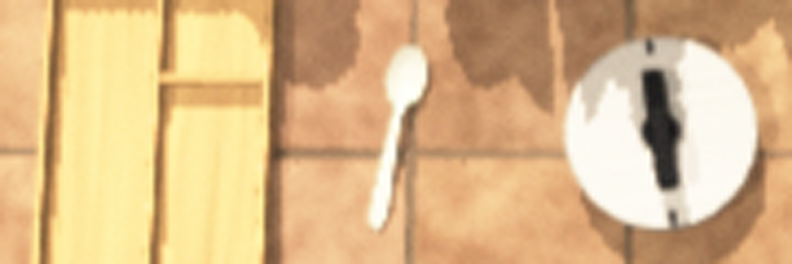

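The crop shows the studs at crop pixels (205,57) and (258,362), so the caddy x axis is at about 0.165 rad. The lid bar is at about 0.147 rad. In the tray, the long compartment is on the left and the short one at lower right. I'll pick the fruit first and re-detect before each pick.

```bash
cat >> h.py <<'E'
CAD=np.array([.5123,-.1485]);CANG=.165
def ori(a):
    y=np.array([np.cos(a),np.sin(a),0]);z=np.array([0,0,-1.])
    return Rn.from_matrix(np.c_[np.cross(y,z),y,z]).as_quat()
def go(x,y,z,a=None,s=.25,f=None):
    return move_straight([x,y,z],None if a is None else ori(a),speed=s,max_force=f)
def fruits(cam="top"):
    im,d=get_image(cam);c=[]
    for n in("lemon_half_1","lime_half_1"):
        for cf,r,P in cloud(n,cam,d):
            if cf<.3 or len(P)<40: continue
            k=P[:,2]>.012+.004
            P=P[k]
            if len(P)<30: continue
            (x,y),(w,h),_=cv2.minAreaRect(P[:,:2].astype(np.float32));m=np.percentile(P[:,2],97)
            inc=np.hypot(x-CAD[0],y-CAD[1])<.06
            if not inc and .02<min(w,h) and max(w,h)<.065 and m<.06 and -.55<y<-.2 and all(np.hypot(x-q[1],y-q[2])>.03 for q in c):
                c.append((n[:5],x,y,m,round(cf,2),w,h))
    return c
E
cat > pick.py <<'E'
from h import *
import sys
A=.13
c=sorted(fruits(),key=lambda q:q[1])
print(np.array([q[1:] for q in c]).round(3).tolist(),[q[0] for q in c])
n,x,y=c[0][:3]
st=read_state()["eef_pos"]
if st[1]>-.25: go(.43,-.24,.2,A)
go(x,y,.125,A); command_gripper(.07,30)
print("contact",go(x,y,.026,s=.08,f=8)); command_gripper(.0,30)
s=read_state(); print("width",s["grip_width"],"F",s["grip_force"],"z",s["eef_pos"])
go(x,y,.12,s=.15)
w=read_state()["grip_width"];print("width up",w)
if w>.025:
    go(.43,-.26,.2); go(*CAD,.21); go(*CAD,.158,s=.1)
    command_gripper(min(w+.015,.065)); hold(.3); go(*CAD,.21)
    command_gripper(.07)
print(read_state()["time_s"])
E
python3 pick.py
```

```text
[[0.433, -0.331, 0.043, 0.68, 0.043, 0.046], [0.442, -0.387, 0.038, 0.59, 0.037, 0.04], [0.53, -0.315, 0.043, 0.55, 0.052, 0.047]] ['lemon', 'lime_', 'lemon']
contact False
width 0.04622589115161076 F 29.95032384758815 z [ 0.43314704 -0.33125287  0.02693662]
width up 0.04596680141434155
9.1167
```

```bash
python3 pick.py; python3 - <<'E'
from h import *
print(fruits()); im,d=get_image("top"); cv2.imwrite("pics/t2.png",cv2.resize(im[150:280,340:520],(720,520))[:,:,::-1])
E
```

```text
[[0.441, -0.387, 0.039, 0.62, 0.039, 0.04], [0.531, -0.371, 0.038, 0.5, 0.038, 0.037]] ['lime_', 'lime_']
contact False
width 0.03917410640520544 F 29.91369914612733 z [ 0.44110449 -0.386821    0.02674017]
width up 0.03919132093955928
16.875
[('lime_', 0.5332874059677124, -0.3704955279827118, np.float64(0.03837547700872459), 0.63, 0.03976309299468994, 0.03486277908086777)]
```

View pics/t2.png

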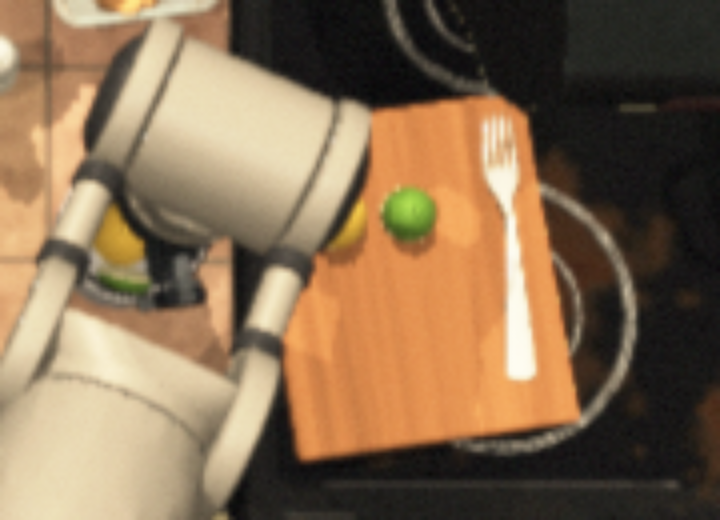

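The crop shows one lemon and one lime inside the caddy. A lime is still on the board at crop (410,213), and a lemon is half hidden by the arm at (350,225).

```bash
python3 pick.py; python3 - <<'E'
from h import *
go(.43,-.24,.2,.13); go(.40,-.42,.13)
E
python3 pick.py;  python3 - <<'E'
from h import *
go(.43,-.05,.25)
im,d=get_image("top"); print(fruits());cv2.imwrite("pics/t3.png",cv2.resize(im[150:280,340:520],(720,520))[:,:,::-1])
for n in("lemon_half_1","lime_half_1"):
    for cf,r,P in cloud(n,"top",d):print(n,cf,r,np.percentile(P,[3,50,97],axis=0).round(3).tolist())
E
```

```text
[[0.532, -0.37, 0.038, 0.45, 0.036, 0.032]] ['lime_']
contact False
width 0.039036291890016776 F 30.026876957563218 z [ 0.53175314 -0.36982129  0.0267911 ]
width up 0.039210989653334444
24.975
[[0.532, -0.314, 0.042, 0.64, 0.046, 0.045]] ['lemon']
contact False
width 0.04616877244408146 F 30.395057557616383 z [ 0.53186175 -0.31444439  0.02696367]
width up 0.04612847059617064
33.55
[]
lemon_half_1 0.58 [369, 202, 380, 212] [[0.51, -0.177, 0.012], [0.523, -0.161, 0.03], [0.539, -0.148, 0.041]]
lemon_half_1 0.53 [359, 199, 372, 210] [[0.519, -0.144, 0.038], [0.53, -0.129, 0.046], [0.54, -0.114, 0.055]]
lime_half_1 0.47 [462, 188, 472, 245] [[0.412, -0.463, 0.011], [0.485, -0.45, 0.018], [0.58, -0.437, 0.027]]
```

View pics/t3.png

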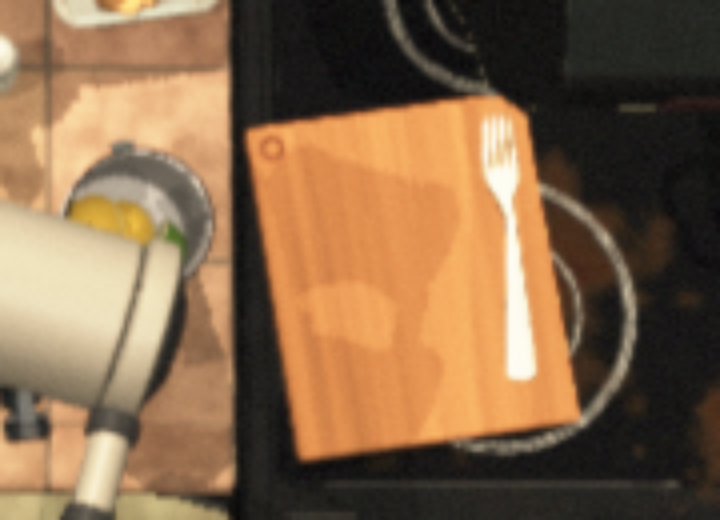

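All four halves are in the caddy (yellow at (100,220) and (130,220), green at (175,235)) and the board is clear. Next is the lid.

```bash
python3 - <<'E'
from h import *
L=np.array([.5098,.0347]);a=.147+np.pi/2
go(.47,.0,.2,a); go(*L,.13,a); command_gripper(.045,80)
print(go(*L,.048,s=.08,f=8), read_state()["eef_pos"]); command_gripper(0,80)
s=read_state();print(s["grip_width"],s["grip_force"],s["eef_pos"],s["joint_positions"])
go(*L,.12,s=.15);s=read_state();print(s["grip_width"],s["contact_force"])
go(.50,.0,.23);
im,d=get_image("top");m=camera_model("top")
cv2.imwrite("pics/t4.png",cv2.resize(im[150:280,260:440],(720,520))[:,:,::-1])
ims,d=get_image("scene");cv2.imwrite("pics/s4.png",cv2.resize(ims[130:260,240:400],(640,520))[:,:,::-1])
E
```

```text
False [0.51015367 0.0346887  0.04845341]
0.01426508757305589 79.49451327323914 [0.51011148 0.03476507 0.04868046] [-8.19924116e-02  5.59885879e-01  1.79348079e+00  1.24614169e-04
  7.87152834e-01 -1.79990444e+00]
0.014496622819329355 [ 0.15974088 -0.5562943  -1.38593381]
```

View pics/s4.png

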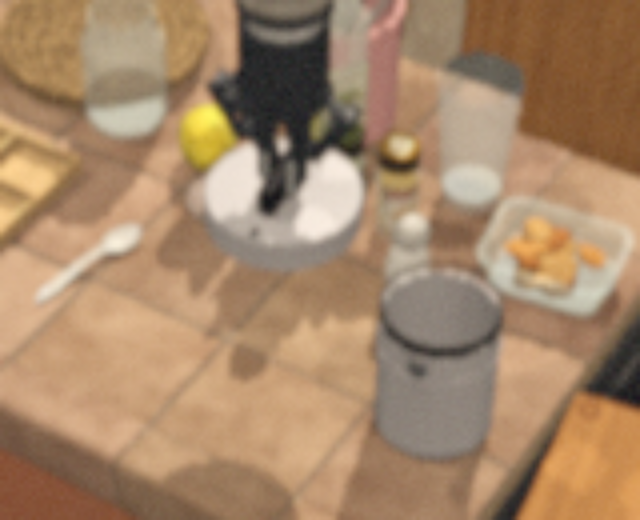

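The lid is held level at (285,205), with the caddy open at (440,330). I'll seat it now.

```bash
python3 - <<'E'
from h import *
a=CANG+np.pi/2;o=.0485
go(*CAD,.225,a,s=.2); b=read_state()["contact_force"]
def rep(t):
    s=read_state();print(t,"lidz",round(s["eef_pos"][2]-o,4),s["eef_pos"].round(4),"dF",(s["contact_force"]-b).round(2),"Tz",round(s["torque"][2],3),s["grip_width"].round(4))
rep("above")
print(go(*CAD,.116+o,s=.06,f=5)); rep("a")
print(go(*CAD,.105+o,s=.02,f=14)); rep("b")
E
```

```text
Traceback (most recent call last):
AttributeError: 'float' object has no attribute 'round'
```

```bash
cat > lid.py <<'E'
from h import *
o=.0485
def rep(t):
    s=read_state();print(t,"lidz",round(s["eef_pos"][2]-o,4),s["eef_pos"].round(4),"F",s["contact_force"].round(2),"Tz",round(s["torque"][2],3),s["grip_width"],s["joint_positions"][5])
E
python3 - <<'E'
from lid import *
rep("above")
print(go(*CAD,.116+o,s=.06,f=5)); rep("a")
print(go(*CAD,.105+o,s=.02,f=14)); rep("b")
E
```

```text
above lidz 0.1761 [ 0.5121 -0.1476  0.2246] F [ 0.36 -0.28 -1.9 ] Tz 0.036 0.014608240982618417 -2.161058058460944
False
a lidz 0.1164 [ 0.5126 -0.1486  0.1649] F [-1.15 -0.41 -1.39] Tz 0.048 0.01468690917203596 -2.161692794383651
False
b lidz 0.1057 [ 0.5127 -0.1486  0.1542] F [-1.11  0.35  7.41] Tz -0.036 0.014479484944380621 -2.1616623265865065
```

```bash
python3 - <<'E'
from lid import *
go(*CAD,.1045+o,s=.02,f=14);rep("p")
q=np.array(read_state()["joint_positions"]);
ang=lambda:np.arctan2(*Rn.from_quat(read_state()["eef_rot"]).as_matrix()[[1,0],1])
a0=ang()
for k in range(1,9):
    p=q.copy();p[5]+=1.36*k/8;movej(p)
    s=read_state();print(round(ang()-a0,3),round(s["eef_pos"][2]-o,4),s["contact_force"].round(1),round(s["torque"][2],2))
hold(.3);rep("end")
E
```

```text
p lidz 0.1053 [ 0.5127 -0.1487  0.1538] F [-1.31  0.32  6.98] Tz 0.028 0.014652735406230325 -2.161699566684156
-0.171 0.1061 [-0.8  0.4  6. ] -0.21
-0.341 0.1061 [-0.6 -0.7  5.5] -0.21
-0.511 0.106 [ 0.2 -1.1  6.7] -0.19
-0.681 0.106 [0.  2.2 5.5] -0.3
-0.851 0.106 [0.2 3.4 7.1] -0.3
-1.021 0.106 [0.1 2.3 6.5] -0.29
-1.191 0.106 [-0.5  4.7  7.6] -0.27
-1.36 0.106 [0.8 5.  8.2] 0.0
end lidz 0.1061 [ 0.5134 -0.1476  0.1546] F [0.84 5.5  7.5 ] Tz -0.002 0.01425279365796745 -0.8017535725625472
```

```bash
python3 - <<'E'
from lid import *
p=read_state()["eef_pos"]
go(p[0],p[1],.109+o,s=.02);rep("rel")
command_gripper(.05,30);hold(.2);go(p[0],p[1],.26)
go(.40,-.30,.2,.13)
im,d=get_image("top");m=camera_model("top");K,R,t=m["K"],m["R"],m["t"]
v,u=np.mgrid[:400,:640];P=((np.stack([(u-K[0,2])/K[0,0]*d,(v-K[1,2])/K[1,1]*d,d],-1)-t)@R).reshape(-1,3)
n=P[np.hypot(P[:,0]-CAD[0],P[:,1]-CAD[1])<.08]
b=n[(n[:,2]>.156)&(n[:,2]<.18)];l=n[(n[:,2]>.13)&(n[:,2]<.15)]
r=cv2.minAreaRect(b[:,:2].astype(np.float32));f=cv2.fitLine(b[:,:2].astype(np.float32),cv2.DIST_HUBER,0,.01,.01).ravel()
print(r,"ang",np.arctan2(f[1],f[0]),"expected",CANG-1.36,"top z",np.median(b[:,2]),"plate z",np.median(l[:,2]))
cv2.imwrite("pics/t5.png",cv2.resize(im[150:280,340:520],(720,520))[:,:,::-1])
for n in("fork","teaspoon"):
  for cf,rr,Q in cloud(n,"top",d):
    (x,y),(w,h),an=cv2.minAreaRect(Q[:,:2].astype(np.float32));f=cv2.fitLine(Q[:,:2].astype(np.float32),cv2.DIST_HUBER,0,.01,.01).ravel();print(n,cf,len(Q),x,y,w,h,"line",f.round(3))
print(read_state()["time_s"])
E
```

```text
rel lidz 0.1091 [ 0.5134 -0.1474  0.1576] F [0.12 2.45 3.69] Tz 0.108 0.01436652435760369 -0.7993216714529949
((0.5121695399284363, -0.15164312720298767), (0.01617365889251232, 0.08107366412878036), 22.14088249206543) ang -1.1998036 expected -1.195 top z 0.17015906204571588 plate z 0.1404792636290458
fork 0.56 16 0.5610221028327942 -0.44794604182243347 0.013482581824064255 0.010294524021446705 line [ 1.     0.023  0.561 -0.447]
teaspoon 0.45 175 0.5089185237884521 0.2193305343389511 0.028903484344482422 0.12758564949035645 line [ 0.983 -0.183  0.522  0.22 ]
48.2583
```

View pics/t5.png

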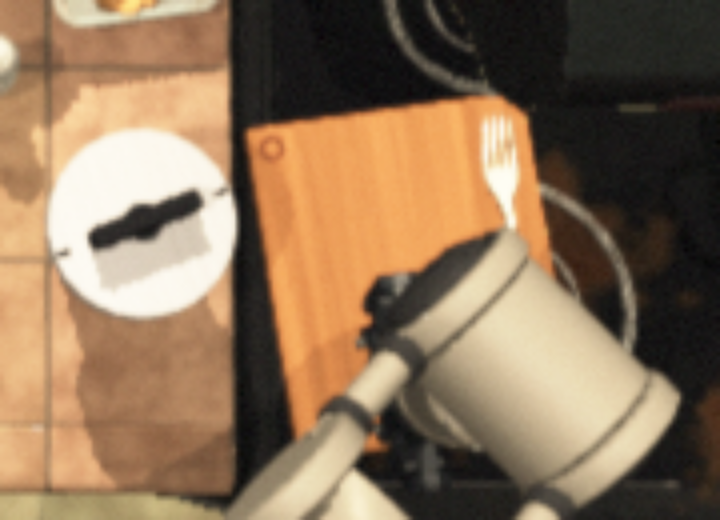

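The lid is locked: the bar runs from crop (95,240) to (200,205) at −1.20 rad and the plate is at 0.140. Now I'll refine the fork and tray positions.

```bash
python3 - <<'E'
from h import *
f=np.load("f0.npz");P=f["P"];im=f["im"].astype(int);Q=P.reshape(-1,3);C=im.reshape(-1,3)
# fork: whitish (low saturation, bright) around mask area
sat=C.max(1)-C.min(1)
k=(abs(Q[:,0]-.505)<.13)&(abs(Q[:,1]+.45)<.035)&(C.min(1)>130)&(sat<70)&(Q[:,2]>.005)&(Q[:,2]<.04)
q=Q[k];r=cv2.minAreaRect(q[:,:2].astype(np.float32));l=cv2.fitLine(q[:,:2].astype(np.float32),cv2.DIST_HUBER,0,.01,.01).ravel()
print("fork",r,len(q),np.arctan2(l[1],l[0]))
u=q[:,:2]-r[0];e=np.array([np.cos(.08),np.sin(.08)]);s=u@e
for a in np.arange(-.1,.1,.02):
    w=q[(s>=a)&(s<a+.02)]; print(round(a,2),w.mean(0).round(4) if len(w) else None)
for nm in("P","Ps"):
    Q=f[nm].reshape(-1,3)
    k=(abs(Q[:,0]-.503)<.14)&(abs(Q[:,1]-.387)<.1)&(Q[:,2]>.016)&(Q[:,2]<.03)
    q=Q[k];r=cv2.minAreaRect(q[:,:2].astype(np.float32));print("tray",nm,r,len(q),np.percentile(q,[1,99],axis=0).round(4).tolist())
E
```

```text
fork ((0.5087292194366455, -0.45027419924736023), (0.2002866566181183, 0.02456498146057129), 5.509084224700928) 299 0.078405246
-0.1 [ 0.4187 -0.4559  0.0154]
-0.08 [ 0.4389 -0.4551  0.0182]
-0.06 [ 0.4585 -0.4526  0.0206]
-0.04 [ 0.4783 -0.4518  0.0228]
-0.02 [ 0.4981 -0.4497  0.0244]
0.0 [ 0.5186 -0.4492  0.0245]
0.02 [ 0.5396 -0.4469  0.0207]
0.04 [ 0.5602 -0.4451  0.0159]
0.06 [ 0.5769 -0.4443  0.0145]
0.08 [ 0.5984 -0.4417  0.015 ]
tray P ((0.5026557445526123, 0.3873523473739624), (0.16004028916358948, 0.22636744379997253), 89.04166412353516) 626 [[0.3902, 0.3071, 0.0162], [0.6148, 0.4678, 0.0283]]
tray Ps ((0.49925750494003296, 0.3893643021583557), (0.16793839633464813, 0.2299795150756836), 88.91106414794922) 266 [[0.3859, 0.3111, 0.0162], [0.6134, 0.4723, 0.0281]]
```

```bash
python3 - <<'E'
from h import *
a=.082-np.pi/2;x,y=.5087,-.4502
go(.42,-.42,.13,a);command_gripper(.05,40);go(x,y,.1,a,s=.15)
print(go(x,y,.025,s=.06,f=8));command_gripper(0,40);s=read_state();print(s["eef_pos"],s["grip_width"],s["grip_force"])
z0=s["eef_pos"][2]
go(x,y,.1,s=.1);print(read_state()["grip_width"])
go(.41,-.40,.12,a,s=.2);go(.41,-.2,.24,s=.2);go(.45,.1,.25,s=.25)
c=np.array([.5027,.3875]);e=-.017;L=c+.0385*np.array([-np.sin(e),np.cos(e)]);print("long",L)
go(*L,.20,e-np.pi/2,s=.25);go(*L,.10,s=.15)
print(read_state()["grip_width"],read_state()["eef_pos"],read_state()["time_s"])
im,d=get_image("top");cv2.imwrite("pics/t6.png",cv2.resize(im[140:280,140:300],(640,560))[:,:,::-1])
im,d=get_image("scene");cv2.imwrite("pics/s6.png",cv2.resize(im[110:240,160:320],(640,520))[:,:,::-1])
E
```

```text
False
[ 0.50889409 -0.45037516  0.02545195] 0.02196899076964121 32.48403622303158
0.02155804513467791
long [0.50335447 0.42599444]
0.02132571853104247 [0.50402664 0.42620449 0.1011987 ] 59.4083
```

View pics/t6.png

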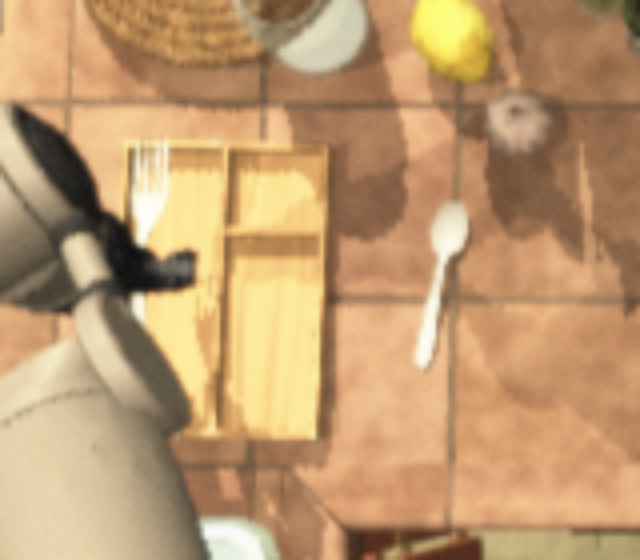

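View pics/s6.png

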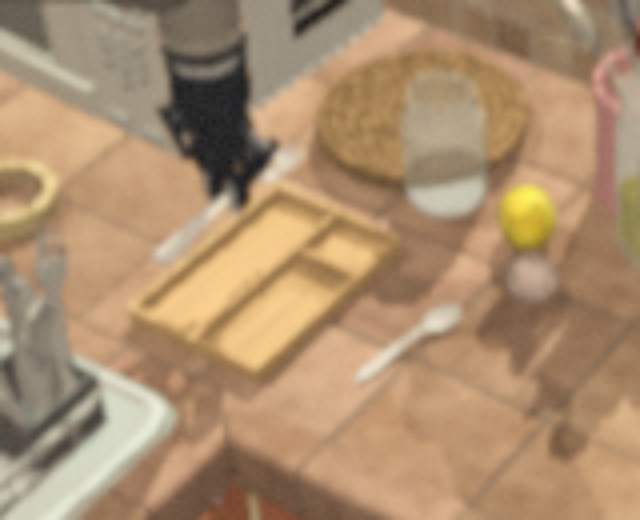

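The fork is held level over the long compartment. In the top crop the tines are at (152,150) and the handle is hidden. In the scene crop both ends show, at (163,255) and (298,152). I'll check the fork's ends and then lower it.

```bash
python3 - <<'E'
from h import *
for c in("top","scene"):
    im,d=get_image(c);m=camera_model(c);K,R,t=m["K"],m["R"],m["t"]
    v,u=np.mgrid[:400,:640];P=((np.stack([(u-K[0,2])/K[0,0]*d,(v-K[1,2])/K[1,1]*d,d],-1)-t)@R).reshape(-1,3);C=im.reshape(-1,3).astype(int)
    k=(abs(P[:,0]-.504)<.14)&(abs(P[:,1]-.426)<.03)&(P[:,2]>.06)&(P[:,2]<.115)&(C.min(1)>110)
    q=P[k];q=q[q[:,0].argsort()];print(c,len(q),q[:4].round(4).tolist(),q[-4:].round(4).tolist())
    q=q[abs(q[:,0]-.504)>.04]
    if len(q)>5:print(cv2.fitLine(q[:,:2].astype(np.float32),cv2.DIST_HUBER,0,.01,.01).ravel().round(4), np.polyfit(q[:,0],q[:,2],1))
E
```

```text
top 156 [[0.4692, 0.4177, 0.1005], [0.4722, 0.4187, 0.0978], [0.4724, 0.4221, 0.0961], [0.4749, 0.418, 0.1004]] [[0.5988, 0.4315, 0.0918], [0.6016, 0.4313, 0.0926], [0.6017, 0.4109, 0.0928], [0.6017, 0.4168, 0.0924]]
[ 0.996  -0.089   0.577   0.4206] [-0.0084064   0.09497375]
scene 130 [[0.4021, 0.4303, 0.0924], [0.4031, 0.4218, 0.0906], [0.405, 0.4292, 0.0858], [0.4068, 0.4398, 0.0894]] [[0.6006, 0.4377, 0.0895], [0.6055, 0.4362, 0.0919], [0.607, 0.4237, 0.0811], [0.6102, 0.4299, 0.0914]]
[ 0.9998 -0.0203  0.4812  0.4294] [-0.02086596  0.10094176]
```

```bash
python3 - <<'E'
from h import *
x,y=.5022,.4255
go(x,y,.04,s=.1);print(read_state()["contact_force"],go(x,y,.0205,s=.03,f=4));s=read_state();print(s["contact_force"],s["eef_pos"])
command_gripper(.034,30);hold(.3);go(x,y,.06,s=.1);go(x,y,.2);go(.42,.12,.25);go(.40,-.05,.25)
im,d=get_image("top");cv2.imwrite("pics/t7.png",cv2.resize(im[140:280,140:300],(640,560))[:,:,::-1])
for n in("fork","teaspoon"):
  for cf,rr,Q in cloud(n,"top",d):
    (x,y),(w,h),an=cv2.minAreaRect(Q[:,:2].astype(np.float32));f=cv2.fitLine(Q[:,:2].astype(np.float32),cv2.DIST_HUBER,0,.01,.01).ravel();print(n,cf,len(Q),np.round([x,y,w,h,an],3),"line",f.round(3))
    q=Q[Q[:,0].argsort()]
    for g in np.array_split(q,7):print("   ",g.mean(0).round(4),np.ptp(g[:,1]).round(4))
print(read_state()["time_s"])
E
```

```text
[-0.31479157 -0.48075865 -0.1296861 ] False
[ 0.88800573 -0.49062674 -0.33762748] [0.50228203 0.42555254 0.02055614]
fork 0.8 335 [5.0200e-01 4.2300e-01 2.6000e-02 1.9800e-01 8.8339e+01] line [ 1.    -0.02   0.5    0.423]
    [0.4127 0.4254 0.0083] 0.0211
    [0.4349 0.4247 0.0114] 0.024
    [0.4603 0.4235 0.0139] 0.019
    [0.4978 0.4227 0.0173] 0.0112
    [0.5439 0.4213 0.0109] 0.0235
    [0.565  0.4212 0.0078] 0.0237
    [0.5876 0.4229 0.0066] 0.02
fork 0.56 3436 [ 0.502  0.392  0.171  0.225 89.509] line [ 1.    -0.013  0.503  0.385]
    [0.4051 0.3884 0.0102] 0.1586
    [0.4383 0.3852 0.0078] 0.159
    [0.4716 0.385  0.0077] 0.163
    [0.5037 0.3852 0.0076] 0.1582
    [0.5353 0.3839 0.0085] 0.1616
    [0.5685 0.3835 0.0079] 0.1675
    [0.6006 0.3865 0.0089] 0.171
fork 0.5 6050 [ 0.486 -0.369  0.268  0.245  8.235] line [ 0.878  0.479  0.502 -0.366]
    [ 0.3744 -0.3746  0.0115] 0.2223
    [ 0.4119 -0.3851  0.0118] 0.2303
    [ 0.448  -0.3802  0.0117] 0.2348
    [ 0.4845 -0.374   0.0134] 0.2465
    [ 0.5214 -0.3684  0.0133] 0.241
    [ 0.5584 -0.3634  0.0119] 0.2333
    [ 0.597  -0.3725  0.0116] 0.2251
teaspoon 0.69 192 [5.0800e-01 2.1900e-01 2.9000e-02 1.3100e-01 8.4317e+01] line [ 0.983 -0.185  0.52   0.22 ]
    [0.4539 0.2326 0.0042] 0.0133
    [0.4767 0.2283 0.0075] 0.0133
    [0.5092 0.2223 0.0097] 0.0131
    [0.537  0.2162 0.0049] 0.0214
    [0.5474 0.2146 0.0024] 0.0275
    [0.556  0.2136 0.0025] 0.0278
    [0.5657 0.2131 0.0048] 0.025
65.4
```

View pics/t7.png

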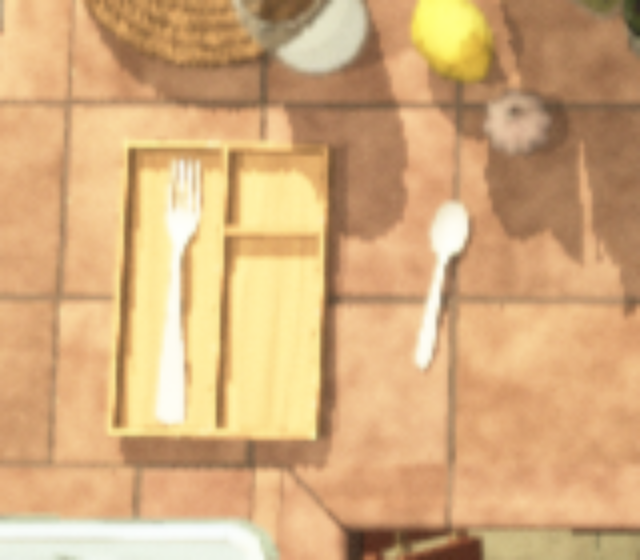

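The fork lies flat in the long compartment, from crop (170,420) to (185,165). The spoon is at (440,285) and hasn't moved. Teaspoon next.

```bash
python3 - <<'E'
from h import *
a=-.186-np.pi/2;x,y=.508,.2224
go(.45,.15,.2,a);go(x,y,.1,a);command_gripper(.045,30)
print(go(x,y,.0135,s=.05,f=6));command_gripper(0,30);s=read_state();print(s["eef_pos"],s["grip_width"],s["grip_force"]);z=s["eef_pos"][2]
go(x,y,.12,s=.12);print(read_state()["grip_width"])
e=-.017;x,y=.469,.3496
go(x,y,.12,e-np.pi/2,s=.15);print(read_state()["grip_width"])
go(x,y,.035,s=.1);print(go(x,y,z+.0068,s=.03,f=4),read_state()["eef_pos"])
command_gripper(.034,30);hold(.3);go(x,y,.06,s=.1);go(x,y,.2);go(.42,.12,.25);go(.36,-.02,.25)
im,d=get_image("top");cv2.imwrite("pics/t8.png",cv2.resize(im[140:280,140:500],(800,311),interpolation=cv2.INTER_CUBIC)[:,:,::-1])
for cf,rr,Q in cloud("teaspoon","top",d):
    q=Q[Q[:,0].argsort()]
    print(cf,cv2.minAreaRect(Q[:,:2].astype(np.float32)))
    for g in np.array_split(q,6):print("   ",g.mean(0).round(4))
print(read_state()["time_s"])
E
```

```text
False
[0.50819252 0.22251999 0.01385996] 0.019006723187940836 29.202268034166536
0.01914057895890547
0.019017019300528556
False [0.46897076 0.34958203 0.02052041]
0.74 ((0.4689244329929352, 0.3432738482952118), (0.125534787774086, 0.026072319597005844), 3.605440378189087)
    [0.4213 0.3474 0.012 ]
    [0.4554 0.3462 0.0154]
    [0.4838 0.3476 0.012 ]
    [0.5024 0.346  0.0106]
    [0.5135 0.3473 0.0085]
    [0.5245 0.3451 0.0102]
77.1083
```

View pics/t8.png

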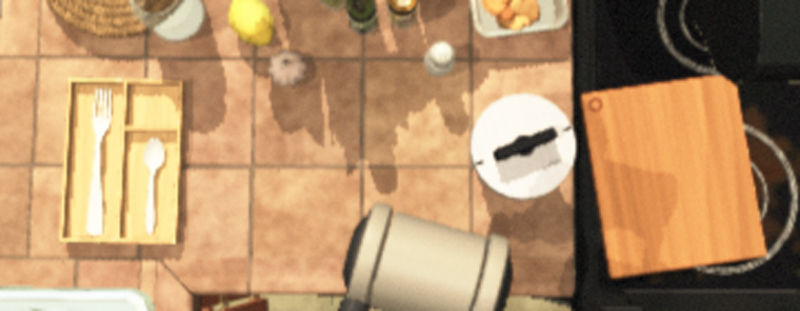

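The picture shows the fork at (98,165) and the spoon at (153,185), both flat in their compartments. The lid is locked at (523,147), the board is clear, and the shaker and garlic haven't moved. I'm handing it in.

```bash
python3 -c "
from workcell import *
print(finish_job())"
```

```text
the job is handed in; nothing more can be done
None
```

I put all four citrus halves in the caddy, locked the lid, laid the fork and teaspoon flat in their compartments, and handed the job in after about 77 s; the judge's verdict was not shown.

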